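# Clip the stamping block into the bookbinder's registration jig

### The job

Take the brass-soled stamping block by its red grip and use the block itself to push back the jig's sprung curved arm, so that the block goes down behind the low steel fence and lies flat on the board with the arm pressing it against the fence. Then slide it along the fence and press it home, still flat on the board, against the brass end stop, firmly but gently so that about 8 N bears on the stop itself, and let go. Force nothing, do not bend the arm back farther than it needs, and leave the other things on the bench alone.

Things in the scene. Friction and masses are not known exactly. Their poses are not given: they have to be found in the camera images.
- block: Stamping block, loose on the bench: base 60 (its x) x 50 (its y) x 22 mm, pale wood with a 6 mm brass sole; on top a red upright grip rib, 44 mm along x, 16 mm thick along y, from 22 to 62 mm above the underside. About 0.22 kg (varies). Origin: centre of the underside, z up. The same either way round (half turn about z).
- jig: The jig, fixed to the bench: dark board 240 (x) x 170 (y) x 20 mm; origin at the centre of its underside, z up; its top is the bed. A low steel fence 6 mm high, 14 mm wide runs along x on the bed from x = -70 to +80 mm; its working face is at y = -45 mm and looks to +y. Over and beyond the fence (-y) all is clear, so the block can pass over it.
- stop: Brass end stop on the jig's bed, 14 (x) x 40 (y) x 14 mm high, axes as the jig's. Origin at bed height in the middle of its working face, which looks to the jig's +x and lies at x = -50 mm in the jig's frame. Friction under the arm's load resists lowering and sliding by some newtons too. A push over 25 N marks it.
- clip (a joint): Turn (rad) of the sprung curved arm about its upright pivot, at x = 75, y = 50 mm in the jig's frame. 0 at rest, with 30 mm between nose and fence; grows as the nose is pushed away from the fence: 0.22 with the 50 mm deep block between them, 0.26 gives 4 mm more. The spring pushes with 3 N at rest, 6 N at 0.22; it never stays open by itself. Beyond 0.45 it is overstrained.
- nose (a point): Centre of the round red nose (radius 7 mm, from 4 to 18 mm above the bed) of the sprung aluminium arm; it moves with the arm. At rest it is at x = -10, y = -8 mm in the jig's frame. The arm and its pivot are nowhere higher than 18 mm above the bed.
- seat (a point): Point fixed on the bed, at x = -20, y = -20 mm in the jig's frame, axes as the jig's: the block's origin lies here, its x axis along the fence, when the block is fully home against fence and stop. Gripped between nose and fence the block does not sink by itself and tends to lift off the bed as it is slid: it must be kept pressed down lightly.
- polisher: Bystander: dark wooden polishing block 70 x 45 x 30 mm with a turned knob, 64 mm high in all; origin at the centre of its underside.
- rocker: Bystander: hand stamp, dark steel foot 55 x 50 x 12 mm with an upright pale turned handle, 75 mm high in all; origin at the centre of its underside.
- tape: Bystander: yellow tape measure 62 x 36 x 50 mm; origin at the centre of its underside.
- eraser: Bystander: blue eraser 55 x 22 x 13 mm; origin at the centre of its underside.
- slate: Bystander: grey stone 160 x 45 x 14 mm; origin at the centre of its underside.
- weight: Bystander: brass weight, 52 mm across, 35 mm high; origin at the centre of its underside.
- brush: Bystander: brush lying on the bench.
Things that resemble listed ones, but are neither listed nor needed, are in the scene too. Leave any green or pink look-alike of the block alone.

How it is judged:
On the way, in this order (a step that is already met when the one before it is completed fails the run):
1. the block has pushed the sprung arm back (joint over 0.19 rad, block and arm in contact) (value of joint clip above 0.19 rad and contact force between block and clip above 1 N), for 0.1 s.
2. lying flat on the bed against the fence, the block is pressed on the end stop with more than 3 N for 0.2 s (contact force between block and stop above 3 N and y of block in the frame of seat below 0.002 m and z of block in the frame of seat below 0.002 m), for 0.2 s.
At the end, for the whole second after the job is handed in: The block lies flat on the bed, within 2 mm of fully home against both the fence and the end stop, square to the fence within 0.04 rad, upright, at rest, let go, and the sprung arm presses on it with more than 1.5 N (x of block in the frame of seat between -0.002 and 0.002 m and y of block in the frame of seat between -0.002 and 0.002 m and z of block in the frame of seat between -0.002 and 0.002 m and angle between the x axis of block and the x axis of seat, either way round below 0.04 rad and angle between block's own z axis and vertical below 0.05 rad and contact force between block and clip above 1.5 N and linear speed of block below 0.01 m/s); the robot touches nothing.
It fails at once if the block is pushed on the end stop with more than 25 N (contact force between block and stop above 25 N).
It fails at once if the block is forced on the jig (bed, fence, stop and arm together) with more than 45 N (contact force between block and jig above 45 N).
It fails at once if the robot itself pushes the jig with more than 15 N (contact force between any of the fingers, the arm and jig above 15 N).
It fails at once if the sprung arm is bent back beyond 0.45 rad (value of joint clip above 0.45 rad).
It fails at once if a bystander is moved more than 20 mm (distance of any of polisher, rocker, tape, eraser, slate, weight, brush from where it was at the start of the episode above 0.02 m).
It also fails if it takes over 72 s, if anything falls off the work surface, if the arm or the gripper's body presses on something with over 40 N, if the wrist force passes 120 N, or if a joint passes its speed limit or range.

### The arm

A 6-joint arm with a two-finger parallel gripper is mounted at the origin on the work surface. World frame = base frame: x ahead of the robot, y to its left, z up, the work surface at z = 0. Lengths are in m, angles in rad, forces in N, time in s.
With the tool pointing down it reaches from about 0.15 to 0.775 m from the base axis. Payload 6.1 kg.
Tool frame: the origin (TCP) lies midway between the tips of the shut fingers; the grasp point (between the pads) lies 19 mm behind it; z points along the fingers, y is the line along which they close (so a half turn about z gives the same grasp; the last joint's range is limited). The gripper opens to 85 mm and grips with 20 to 120 N. Pads are 22 mm wide; open, the fingers measure 114 mm over their backs; the gripper's body (76 mm by 85 mm) begins 54 mm behind the grasp point. The pads swing forward as they close: fully open they stand 13 mm farther back than shut.
Start: joints at [-1.141, 0.126, -0.04, 1.405, 0, 1.571], TCP at [0.219, -0.477, 0.231] pointing down, gripper open.
Joint ranges: [-2.72, 2.72], [-0.95, 1.95], [-1.27, 1.35], [-1.78, 2.02], [-1.46, 1.47], [-3.14, 3.14]. Speed limits (rad/s): [2.39, 2.39, 3.01, 3.14, 3.14, 3.14].

### API

Orientations are given as a unit quaternion [x, y, z, w].
In Python, from plant import env, vision, order gives the robot as it stands.
- The arm moves only by the tool apply_moves, never from a script. Its argument "targets" is a list that holds one entry, the list of rows, each a list of 7 numbers: the shift along the tool's x, y, z normalised to -1 to 1, where 1 is 0.3 m, then the turn, a rotation vector about the tool's x, y, z normalised to -1 to 1, where 1 is 5 degrees, then the closure, from -1 (fully open) to 1 (shut). A call has 1 to 20 rows; each row shifts and turns the commanded pose from where the row before left it, along the tool's axes as they then stand; what a row does not reach is not made up. A row lasts 1/12 s, in which the tool goes at most 41.7 mm and 7.16 degrees, less where a joint would pass 70% of its speed; a pose out of reach is approached as far as the arm can. A call with a number of a shift or a turn outside -1 to 1 is refused whole. A call with a gripper value outside its range is refused whole. The fingers move at their own pace and stop on an object; "newtons" is the grip in N (left out, the last holds). Time passes only in rows, so rows that do not move let the fingers close. It gives the time, the measured TCP pose, the force, the opening and the grip force at its end, in the units of the state.
- env.get_state(): the state, without advancing time (a new reading comes with each control period).
- vision.read_camera(name): name is "side" or "top" or "wrist"; returns the picture (480x640x3 uint8, red, green, blue); there is no depth.
- vision.calibration(name): a dict with "fx", "fy", "cx", "cy" (pixels), "rvec" (rotation vector, rad) and "tvec" (3), from world to camera coordinates, as OpenCV has them; the wrist camera has in their place "mount" (4x4, takes a point from camera to tool coordinates, whose origin is the TCP and whose axes are the flange's). Camera axes: x right, y down, z forward; pixel columns grow to the right and rows downward; lengths in m; the calibration is good to about 2 mm. A picture is of the moment at which its call begins: read the wrist's pose just before it. calibration takes no time and is no camera call.
- order.finish_job(): hands the job in; it is judged then, once.
The state is a dict: "time_s": time; "joint_pos": joint angles; "qvel": joint speeds; "joint_efforts": joint torques, N m; "ee_pos": TCP position; "tcp_rot": TCP orientation; "wrist_force": force on the tool from outside, world axes, zero at the start; "moment": the same for the moment, N m; "width": finger opening in m; "finger_force": force on a finger pad.
Only numpy, scipy, OpenCV 4.12 (cv2) and the standard library are available. Lean on these libraries where they do the work, as an engineer would, in place of code of your own. Each camera call takes 0.05 s, during which the arm holds its last target. There are 200 camera calls.

## Working session

There is one attempt and no reset: what is moved stays moved. The work goes in short steps, Python scripts to look and compute and a tool call to move; the robot and the scene stay as the last step left them, time stands still between calls to the robot, and variables do not carry over. Pictures are saved under pics/ and viewed, at most 10 in all, crops included, and the job is handed in when it is done.

Besides the shell and the picture viewer there is one more tool, called as a command line: name --argument value ..., lists and objects as JSON in quotes. apply_moves: Moves the arm, as the interface text tells. Scaled input: -1 to 1 covers 0.3 m each way for a shift and 5 degrees each way for a turn. Its arguments: {"type":"object","properties":{"targets":{"type":"array","items":{"type":"array","items":{"type":"array","items":{"type":"number"}}}},"newtons":{"type":"number"}},"required":["targets"]}

```bash
ls; mkdir -p pics
cat > h.py <<'E'
import numpy as np, cv2
from scipy.spatial.transform import Rotation as R
from plant import env, vision, order
def cam(name, st=None):
    c=vision.calibration(name); K=np.array([[c['fx'],0,c['cx']],[0,c['fy'],c['cy']],[0,0,1]])
    if 'mount' in c:
        M=np.array(c['mount']); Rt=R.from_quat(st['tcp_rot']).as_matrix()
        A=Rt@M[:3,:3]; o=Rt@M[:3,3]+np.array(st['ee_pos'])
    else:
        A=R.from_rotvec(np.ravel(c['rvec'])).as_matrix().T; o=-A@np.ravel(c['tvec'])
    return K,A,o
def ray(cm,uv,z):
    K,A,o=cm; d=A@np.linalg.inv(K)@np.array([uv[0],uv[1],1.]); return o+d*(z-o[2])/d[2]
def proj(cm,p):
    K,A,o=cm; q=K@(A.T@(np.array(p)-o)); return q[:2]/q[2]
def save(n,im): cv2.imwrite('pics/'+n,im[:,:,::-1])
E
python3 - <<'E'
from h import *
print(env.get_state())
for n in ('top','side'):
    save(n+'1.png',vision.read_camera(n)); print(n,cam(n))
E
```

```text
pics
{'time_s': 0.0, 'joint_pos': array([-1.14100268e+00,  1.26416405e-01, -4.05894429e-02,  1.40538249e+00,
        2.01940903e-05,  1.57078481e+00]), 'qvel': array([ 5.56933468e-04,  7.78776685e-05, -4.60447583e-04,  1.63702466e-04,
       -3.79485279e-04, -1.29005112e-03]), 'joint_efforts': array([ 1.35463495e-03, -4.35911286e+01,  3.52923739e+01,  1.73464883e-02,
        5.45753744e-05,  1.83777985e-05]), 'ee_pos': array([ 0.218602  , -0.476896  ,  0.23051786]), 'tcp_rot': array([ 9.76996866e-01,  2.13252177e-01, -1.59875735e-04, -7.79848044e-04]), 'wrist_force': array([0.02085882, 0.47502742, 0.58722446]), 'moment': array([-0.0005477 ,  0.00421344,  0.02527202]), 'finger_force': 0.0, 'width': 0.0855576120148618}
top (array([[587.60988605,   0.        , 323.49397713],
       [  0.        , 587.60988605, 244.91617715],
       [  0.        ,   0.        ,   1.        ]]), array([[ 0.00546936, -0.99083241,  0.13498599],
       [-0.9999541 , -0.00435729,  0.00853246],
       [-0.00786606, -0.13502647, -0.99081077]]), array([ 0.43167363, -0.01567905,  1.23658202]))
side (array([[494.21107604,   0.        , 313.86485453],
       [  0.        , 494.21107604, 243.99842336],
       [  0.        ,   0.        ,   1.        ]]), array([[ 0.96674639, -0.18686296,  0.17459569],
       [-0.25527637, -0.66415518,  0.70266056],
       [-0.0153426 , -0.72386471, -0.68977132]]), array([ 0.38343907, -0.90359378,  0.94447202]))
```

View pics/top1.png

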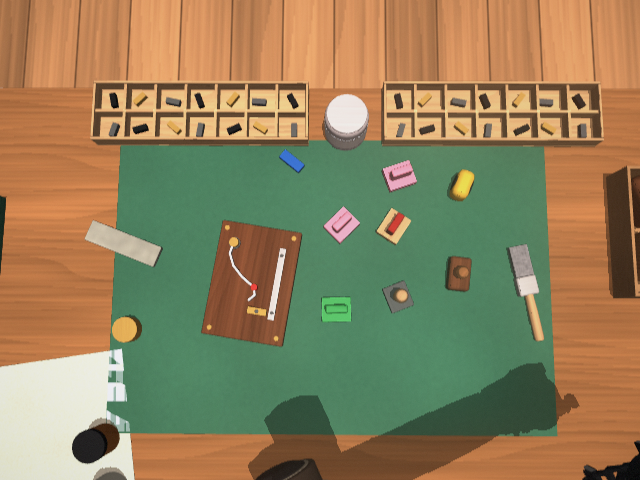

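View pics/side1.png

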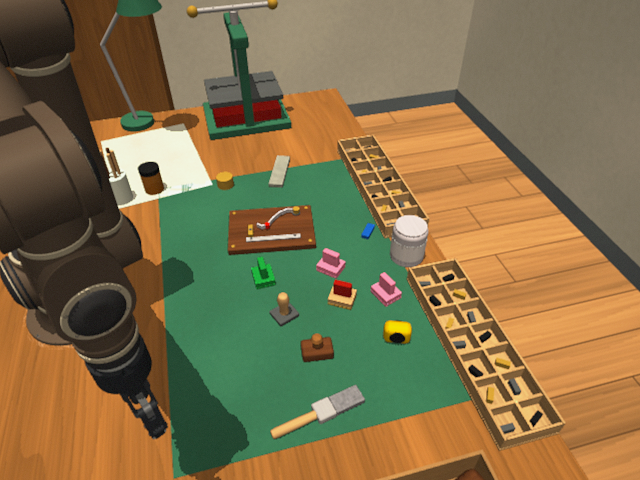

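The candidates are pink at (341,225) and (399,176), green at (336,309), and pale wood with a red grip at (394,226). The last one fits the description. The jig's board corners are near (222,220), (301,235), (282,346) and (202,332), with the stop at (257,311) and the fence on the right.

Run:
```python
from h import *
im=cv2.imread('pics/top1.png')[:,:,::-1].copy(); cm=cam('top')
hsv=cv2.cvtColor(im,cv2.COLOR_RGB2HSV)
H,S,V=[hsv[:,:,i].astype(int) for i in range(3)]
red=(((H<6)|(H>172))&(S>170)&(V>90)).astype(np.uint8)
n,l,s,c=cv2.connectedComponentsWithStats(red)
for i in range(1,n):
    if s[i,4]>8: print('red',s[i],c[i])
roi=np.zeros_like(red); roi[205:360,190:315]=1
nb=((((H<30)|(S<60)|(V>170)))&(roi>0)).astype(np.uint8)
cs,_=cv2.findContours(nb,cv2.RETR_EXTERNAL,cv2.CHAIN_APPROX_NONE); k=max(cs,key=cv2.contourArea)
bx=cv2.boxPoints(cv2.minAreaRect(k)); print(bx)
print([ray(cm,p,0.02).round(4) for p in bx])
wh=((S<45)&(V>190)&(roi>0)).astype(np.uint8)
n,l,s,c=cv2.connectedComponentsWithStats(wh)
for i in range(1,n):
    if s[i,4]>60:
        r=cv2.minAreaRect(np.argwhere(l==i)[:,::-1].astype(np.float32)); b=cv2.boxPoints(r); print('white',s[i],r,[ray(cm,p,0.026).round(4) for p in b])
R1=np.zeros_like(red); R1[200:250,370:420]=1
m=((red>0)&(R1>0)).astype(np.uint8); r=cv2.minAreaRect(cv2.findNonZero(m)); print(r,[ray(cm,p,0.062).round(4) for p in cv2.boxPoints(r)])
m=((H<30)&(R1>0)).astype(np.uint8); r=cv2.minAreaRect(cv2.findNonZero(cv2.morphologyEx(m,cv2.MORPH_OPEN,np.ones((3,3))))); print(r,[ray(cm,p,0.022).round(4) for p in cv2.boxPoints(r)])
crop=np.hstack([cv2.resize(im[190:350,310:470],(400,400),interpolation=2),cv2.resize(im[210:360,190:340],(400,400),interpolation=2)]); save('crop1.png',crop)
```

```text
red [388 213  16  20 145] [395.42068966 222.55172414]
red [250 283   8   8  37] [253.51351351 286.67567568]
[[200.71933 332.5999 ]
 [220.7462  218.44672]
 [301.89758 232.68378]
 [281.87073 346.83698]]
[array([0.4148, 0.2457, 0.02  ]), array([0.6527, 0.2114, 0.02  ]), array([0.6231, 0.0402, 0.02  ]), array([0.387 , 0.0787, 0.02  ])]
white [229 246  22  39 100] ((237.30001831054688, 266.6000061035156), (42.48529052734375, 8.049844741821289), 63.43495178222656) [array([0.5863, 0.2012, 0.026 ]), array([0.5939, 0.1864, 0.026 ]), array([0.515 , 0.1451, 0.026 ]), array([0.5075, 0.1598, 0.026 ])]
white [268 248  18  73 426] ((276.2904968261719, 283.8733215332031), (6.152672290802002, 72.63668823242188), 10.12467098236084) [array([0.443 , 0.1097, 0.026 ]), array([0.5906, 0.0859, 0.026 ]), array([0.5884, 0.0733, 0.026 ]), array([0.4408, 0.0973, 0.026 ])]
((395.4230651855469, 222.61534118652344), (6.933752536773682, 20.523906707763672), 33.6900634765625) [array([ 0.6243, -0.1336,  0.062 ]), array([ 0.6595, -0.157 ,  0.062 ]), array([ 0.6516, -0.1686,  0.062 ]), array([ 0.6165, -0.1451,  0.062 ])]
((393.26922607421875, 225.84613037109375), (24.129459381103516, 29.95380973815918), 33.690067291259766) [array([ 0.6257, -0.1126,  0.022 ]), array([ 0.6789, -0.1479,  0.022 ]), array([ 0.6505, -0.1896,  0.022 ]), array([ 0.5976, -0.1542,  0.022 ])]
```

View pics/crop1.png

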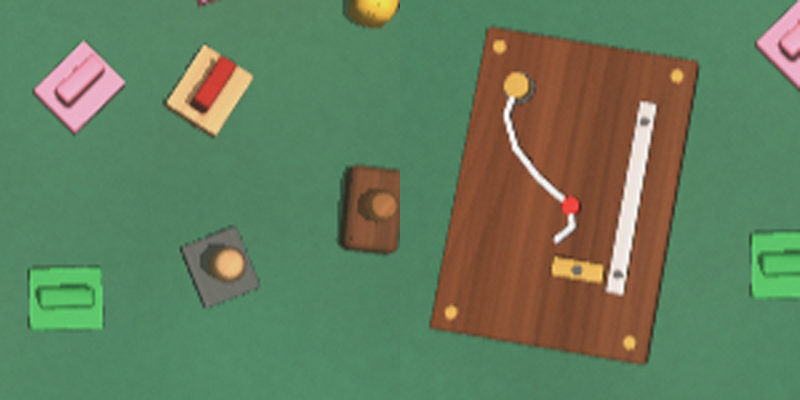

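The crop confirms it: the red-gripped pale block is at top-view pixel (394,226) and the clip nose at (253,287). I'll fly above the block, then turn.

apply_moves --targets '[[[0.0957,-0.0226,0,0,0,0,-1],[0.0957,-0.0226,0,0,0,0,-1],[0.0957,-0.0226,0,0,0,0,-1],[0.0957,-0.0226,0,0,0,0,-1],[0.0957,-0.0226,0,0,0,0,-1],[0.0957,-0.0226,0,0,0,0,-1],[0.0957,-0.0226,0,0,0,0,-1],[0.0957,-0.0226,0,0,0,0,-1],[0.0957,-0.0226,0,0,0,0,-1],[0.0957,-0.0226,0,0,0,0,-1],[0.0957,-0.0226,0,0,0,0,-1],[0.0957,-0.0226,0,0,0,0,-1],[0.0957,-0.0226,0,0,0,0,-1],[0.0957,-0.0226,0,0,0,0,-1],[0.0957,-0.0226,0,0,0,0,-1],[0.0957,-0.0226,0,0,0,0,-1],[0.0957,-0.0226,0,0,0,0,-1],[0.0957,-0.0226,0,0,0,0,-1]]]'

```text
time_s: 1.6
ee_pos: [0.6385, -0.1498, 0.2307]
tcp_rot: [0.977, 0.213, -0.0, -0.0]
wrist_force: [0.6, -0.5, 0.1]
width: 0.0853
finger_force: 0.0
```

apply_moves --targets '[[[0,0,0,0,0,0.97,-1],[0,0,0,0,0,0.97,-1],[0,0,0,0,0,0.97,-1],[0,0,0,0,0,0.97,-1],[0,0,0,0,0,0.97,-1],[0,0,0,0,0,0.97,-1],[0,0,0,0,0,0.97,-1],[0,0,0,0,0,0.97,-1],[0,0,0,0,0,0.97,-1],[0,0,0,0,0,0.97,-1],[0,0,0,0,0,0.97,-1],[0,0,0,0,0,0.97,-1],[0,0,0,0,0,0,-1],[0,0,0,0,0,0,-1]]]'

```text
time_s: 2.77
ee_pos: [0.605, -0.2417, 0.2307]
tcp_rot: [0.978, -0.205, 0.001, -0.037]
wrist_force: [0.6, 0.4, 0.3]
width: 0.0854
finger_force: 0.0
```

```bash
cat >> h.py <<'E'
def go(st,p,yaw):
    """tool-frame shift (units of .3 m) to p and turn (units of 5 deg) to tool-x yaw deg"""
    Rt=R.from_quat(st['tcp_rot']).as_matrix()
    y=np.radians(yaw); T=np.array([[np.cos(y),np.sin(y),0],[np.sin(y),-np.cos(y),0],[0,0,-1]])
    rv=R.from_matrix(Rt.T@T).as_rotvec()
    return (Rt.T@(np.array(p)-st['ee_pos'])/0.3).round(4),(np.degrees(rv)/5).round(3)
E
python3 - <<'E'
from h import *
st=env.get_state(); im=vision.read_camera('wrist'); cm=cam('wrist',st); save('w1.png',im)
print(st['time_s'],st['joint_pos'].round(3),st['ee_pos'],R.from_quat(st['tcp_rot']).as_matrix()[:,0],st['wrist_force'])
H,S,V=[x.astype(int) for x in cv2.split(cv2.cvtColor(im,cv2.COLOR_RGB2HSV))]
for n,m,z in (('red',((H<6)|(H>172))&(S>150)&(V>120),.062),('pale',(H>8)&(H<28)&(V>140),.022)):
    N,l,s,c=cv2.connectedComponentsWithStats(m.astype(np.uint8))
    for i in range(1,N):
        if s[i,4]>300:
            r=cv2.minAreaRect(np.argwhere(l==i)[:,::-1].astype(np.float32)); b=cv2.boxPoints(r); P=np.array([ray(cm,p,z) for p in b])
            e=P[1]-P[0]; f=P[2]-P[1]; print(n,r,P.mean(0),[(np.linalg.norm(v),np.degrees(np.arctan2(v[1],v[0]))) for v in (e,f)])
E
```

```text
2.7667 [-0.413  0.386  0.294  1.491  0.074  3.141] [ 0.60500584 -0.24168905  0.23074101] [ 0.91604799 -0.400871   -0.01259026] [0.57313361 0.37859135 0.33498384]
red ((233.52537536621094, 215.6446533203125), (14.249410629272461, 44.814395904541016), 4.085616588592529) [ 0.64066039 -0.15245473  0.062     ] [(np.float64(0.04206225661987232), np.float64(-32.736435177725575)), (np.float64(0.01270993529827142), np.float64(-116.98526526684243))]
pale ((8.5, 36.5), (73.0, 17.0), 90.0) [ 0.86522216 -0.02236449  0.022     ] [(np.float64(0.015953722592439042), np.float64(-114.88796739735729)), (np.float64(0.06116698245993671), np.float64(140.4342354593338))]
pale ((121.5, 22.0), (44.0, 87.0), 90.0) [ 0.83085309 -0.1263138   0.022     ] [(np.float64(0.07830142721451865), np.float64(-114.88796739735709)), (np.float64(0.03410585101243253), np.float64(148.09680923656603))]
pale ((600.5, 174.5), (349.0, 77.0), 90.0) [ 0.51689718 -0.46386568  0.022     ] [(np.float64(0.05855954093428722), np.float64(-114.88796739735713)), (np.float64(0.3286549398071734), np.float64(170.508946906737))]
pale ((344.0, 
[... 1876 characters left out ...]
7953929901123), 64.29004669189453) [0.55172972 0.08874688 0.022     ] [(np.float64(0.015993221618803816), np.float64(-86.75850641554466)), (np.float64(0.07990937390373812), np.float64(169.82280292054577))]
pale ((19.007722854614258, 364.4261779785156), (60.335025787353516, 18.243263244628906), 50.9644889831543) [0.57246652 0.20535018 0.022     ] [(np.float64(0.02925377407852391), np.float64(-77.41131675562586)), (np.float64(0.07331836912644199), np.float64(-178.35365431271362))]
pale ((534.0, 465.0), (52.0, 28.0), 0.0) [ 0.21892658 -0.32945329  0.022     ] [(np.float64(0.045017746114021005), np.float64(-15.143150338464388)), (np.float64(0.05896494342927164), np.float64(-108.95672596133176))]
```

View pics/w1.png

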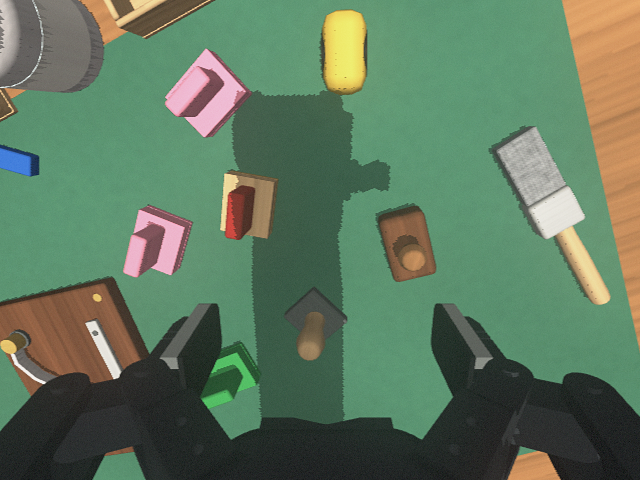

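The wrist view shows the block's red rib at (238,211). The last joint reached its limit, so I'll use the half-turned grasp and turn the other way.

apply_moves --targets '[[[0,0,0,0,0,-1,-1],[0,0,0,0,0,-1,-1],[0,0,0,0,0,-1,-1],[0,0,0,0,0,-1,-1],[0,0,0,0,0,-1,-1],[0,0,0,0,0,-1,-1],[0,0,0,0,0,-1,-1],[0,0,0,0,0,-1,-1],[0,0,0,0,0,-1,-1],[0,0,0,0,0,-1,-1],[0,0,0,0,0,-1,-1],[0,0,0,0,0,-1,-1],[0,0,0,0,0,-1,-1],[0,0,0,0,0,-1,-1],[0,0,0,0,0,-1,-1],[0,0,0,0,0,-1,-1],[0,0,0,0,0,-1,-1],[0,0,0,0,0,-1,-1],[0,0,0,0,0,-1,-1],[0,0,0,0,0,-1,-1]]]'

```text
time_s: 4.48
ee_pos: [0.6062, -0.2389, 0.2312]
tcp_rot: [0.783, 0.621, 0.03, -0.023]
wrist_force: [0.5, -0.2, 0.2]
width: 0.0854
finger_force: 0.0
```

apply_moves --targets '[[[0,0,0,0,0,-1,-1],[0,0,0,0,0,-1,-1],[0,0,0,0,0,-1,-1],[0,0,0,0,0,-1,-1],[0,0,0,0,0,-1,-1],[0,0,0,0,0,-1,-1],[0,0,0,0,0,-1,-1],[0,0,0,0,0,-1,-1],[0,0,0,0,0,-1,-1],[0,0,0,0,0,-1,-1],[0,0,0,0,0,-1,-1],[0,0,0,0,0,-1,-1],[0,0,0,0,0,-1,-1],[0,0,0,0,0,0,-1]]]'

```text
time_s: 5.65
ee_pos: [0.6061, -0.239, 0.2311]
tcp_rot: [0.328, 0.944, 0.037, -0.003]
wrist_force: [0.1, -0.5, 0.2]
width: 0.0857
finger_force: 0.0
```

Run:
```python
from h import *
st=env.get_state(); print(st['joint_pos'].round(3),st['ee_pos']); print(go(st,[.6407,-.1525,.231],146.5))
```

```text
[-0.409  0.386  0.294  1.491  0.074  0.259] [ 0.60613809 -0.23902135  0.23114321]
(array([0.0879, 0.2969, 0.0235]), array([ 0.796, -0.316, -0.956]))
```

apply_moves --targets '[[[0,0,0,0.796,-0.316,-0.956,-1],[0,0,0,0,0,0,-1],[0,0,0,0,0,0,-1]]]'

```text
time_s: 5.9
ee_pos: [0.6061, -0.2388, 0.2314]
tcp_rot: [0.291, 0.957, 0.001, 0.0]
wrist_force: [0.7, 0.4, -0.0]
width: 0.0855
finger_force: 0.0
```

Run:
```python
from h import *
st=env.get_state(); print(st['joint_pos'].round(3),st['ee_pos']); print(go(st,[.6407,-.1525,.15],146.5))
```

```text
[-3.760e-01  3.750e-01  2.820e-01  1.477e+00  1.000e-03  2.140e-01] [ 0.60614795 -0.23879485  0.23143611]
(array([0.0643, 0.3027, 0.2719]), array([ 0.016, -0.002, -0.06 ]))
```

apply_moves --targets '[[[0.016,0.0757,0.0,0,0,0,-1],[0.016,0.0757,0.0,0,0,0,-1],[0.016,0.0757,0.0,0,0,0,-1],[0.0163,0.0757,0.0,0,0,0,-1],[0,0,0.09,0,0,-0.06,-1],[0,0,0.09,0,0,0,-1],[0,0,0.09,0,0,0,-1],[0,0,0,0,0,0,-1],[0,0,0,0,0,0,-1]]]'

```text
time_s: 6.65
ee_pos: [0.639, -0.1539, 0.1491]
tcp_rot: [0.289, 0.957, 0.0, -0.002]
wrist_force: [0.1, 0.2, 0.8]
width: 0.0854
finger_force: 0.0
```

Run:
```python
from h import *
st=env.get_state(); im=vision.read_camera('wrist'); cm=cam('wrist',st); save('w2.png',im)
H,S,V=[x.astype(int) for x in cv2.split(cv2.cvtColor(im,cv2.COLOR_RGB2HSV))]
print(st['ee_pos'])
for n,m,z in (('red',((H<6)|(H>172))&(S>150)&(V>120),.062),('redall',((H<6)|(H>172))&(S>150)&(V>50),.062)):
    N,l,s,c=cv2.connectedComponentsWithStats(m.astype(np.uint8))
    for i in range(1,N):
        if s[i,4]>300:
            r=cv2.minAreaRect(np.argwhere(l==i)[:,::-1].astype(np.float32)); b=cv2.boxPoints(r); P=np.array([ray(cm,p,z) for p in b])
            e=P[1]-P[0]; f=P[2]-P[1]; print(n,r,P.mean(0),[(np.linalg.norm(v),np.degrees(np.arctan2(v[1],v[0]))) for v in (e,f)])
```

```text
[ 0.63900501 -0.15386625  0.14911145]
red ((327.5, 239.5), (59.0, 21.0), 90.0) [ 0.63848287 -0.15172722  0.062     ] [(np.float64(0.013535035557141101), np.float64(56.37293762527719)), (np.float64(0.04097466607520502), np.float64(-33.05775669281478))]
redall ((328.0, 239.5), (59.0, 22.0), 90.0) [ 0.63866602 -0.15145186  0.062     ] [(np.float64(0.01417956431431007), np.float64(56.37293762527707)), (np.float64(0.040975025330062566), np.float64(-33.010550914062584))]
```

View pics/w2.png

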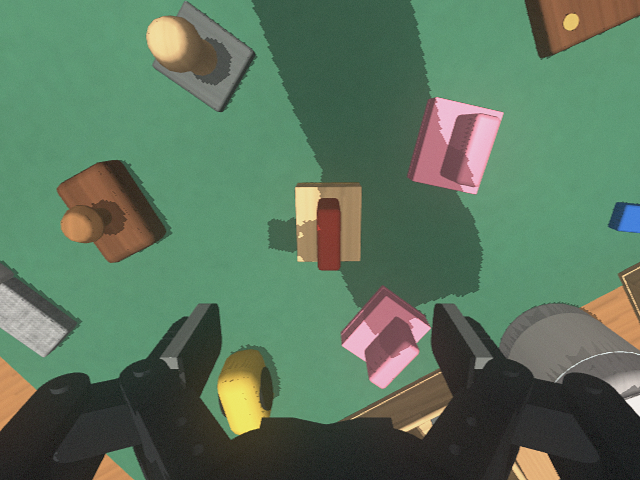

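The rib top is at (328,239), which is aligned within 2 mm. I'll descend and grip.

apply_moves --newtons 50 --targets '[[[0.005,0.006,0.08,0,0,0,-1],[0,0,0.08,0,0,0,-1],[0,0,0.08,0,0,0,-1],[0,0,0.08,0,0,0,-1],[0,0,0.08,0,0,0,-1],[0,0,0,0,0,0,-1],[0,0,0,0,0,0,1],[0,0,0,0,0,0,1],[0,0,0,0,0,0,1],[0,0,0,0,0,0,1],[0,0,0,0,0,0,1],[0,0,0,0,0,0,1],[0,0,0,0,0,0,1],[0,0,0,0,0,0,1],[0,0,0,0,0,0,1],[0,0,0,0,0,0,1]]]'

```text
time_s: 8.03
ee_pos: [0.6405, -0.1519, 0.0315]
tcp_rot: [0.288, 0.958, 0.0, 0.001]
wrist_force: [-1.5, -0.4, 6.0]
width: 0.0153
finger_force: 50.1
```

apply_moves --targets '[[[0,0,-0.06,0,0,0,1],[0,0,-0.1,0,0,0,1],[0,0,-0.1,0,0,0,1],[0,0,-0.1,0,0,0,1],[0,0,-0.04,0,0,0,1],[0,0,0,0,0,-1,1],[0,0,0,0,0,-1,1],[0,0,0,0,0,-1,1],[0,0,0,0,0,-1,1],[0,0,0,0,0,0,1],[0,0,0,0,0,0,1]]]'

```text
time_s: 8.95
ee_pos: [0.6395, -0.1517, 0.1497]
tcp_rot: [0.118, 0.993, 0.0, -0.001]
wrist_force: [-0.8, -0.2, -1.5]
width: 0.0152
finger_force: 49.1
```

Run:
```python
from h import *
st=env.get_state(); print(st['ee_pos'],st['width'],st['wrist_force'],st['finger_force'],R.from_quat(st['tcp_rot']).as_matrix().round(4))
a=np.radians(-9.16); J=np.array([[np.cos(a),-np.sin(a)],[np.sin(a),np.cos(a)]])
top=np.array([.5157,.0916])-J@np.array([.005,-.052])
b=np.array([[.4148,.2457],[.6527,.2114],[.6231,.0402],[.387,.0787]]); print('jig',top,b.mean(0))
for q in ([-.02,-.02],[0,-.02]): print(top+J@q)
```

```text
[ 0.63950371 -0.15171953  0.14968482] 0.01516328326899087 [-0.81076169 -0.19899728 -1.52636148] 49.077449440956116 [[-9.720e-01  2.349e-01 -1.100e-03]
 [ 2.349e-01  9.720e-01  2.000e-04]
 [ 1.100e-03 -1.000e-04 -1.000e+00]]
jig [0.51904175 0.14373284] [0.5194 0.144 ]
[0.49611295 0.12717172]
[0.51585791 0.12398788]
```

Lifted, 15 mm wide between the pads. Next is a move beside the jig for a close look.

Run:
```python
from h import *
st=env.get_state(); print(go(st,[.4976,.0611,.15],170.84))
```

```text
(array([ 6.264e-01,  5.785e-01, -4.000e-04]), array([-0.001, -0.012, -0.885]))
```

apply_moves --targets '[[[0.0783,0.0723,0,0,0,0,1],[0.0783,0.0723,0,0,0,0,1],[0.0783,0.0723,0,0,0,0,1],[0.0783,0.0723,0,0,0,0,1],[0.0783,0.0723,0,0,0,0,1],[0.0783,0.0723,0,0,0,0,1],[0.0783,0.0723,0,0,0,0,1],[0.0783,0.0723,0,0,0,0,1],[0,0,0,0,0,-0.885,1],[0,0,0,0,0,0,1],[0,0,0,0,0,0,1]]]'

```text
time_s: 9.87
ee_pos: [0.4975, 0.0608, 0.1504]
tcp_rot: [0.08, 0.997, -0.0, 0.0]
wrist_force: [-0.1, -0.5, -2.6]
width: 0.0151
finger_force: 49.4
```

Run:
```python
from h import *
st=env.get_state(); im=vision.read_camera('wrist'); save('w3.png',im)
print(st['ee_pos'],go(st,[.4976,.0611,.15],170.84),st['wrist_force'])
import pickle; pickle.dump(st,open('w3.pkl','wb'))
```

```text
[0.49747821 0.06076795 0.15039208] (array([-0.0002,  0.0012,  0.0013]), array([-0.003,  0.008, -0.002])) [-0.09639029 -0.49701143 -2.55458568]
```

View pics/w3.png

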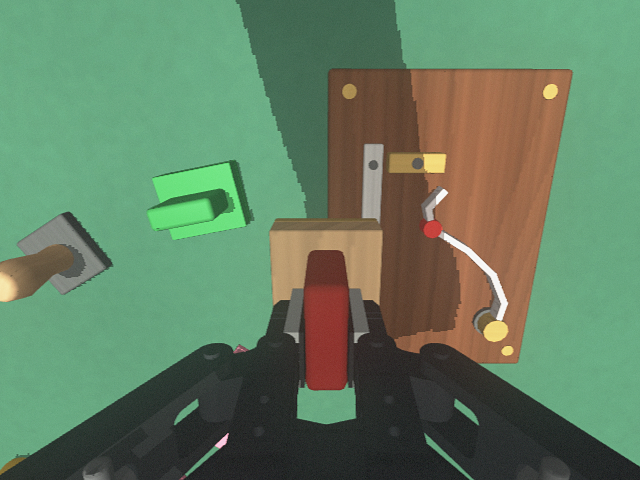

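The wrist view shows the board's left edge at u≈330, its top corners at (330,70) and (571,70), the fence end at (363–383,145), the stop face at v≈172 and the nose at (432,229). The held block's front edge runs from (271,222) to (382,222). I'll turn these into positions.

Run:
```python
from h import *
import pickle
st=pickle.load(open('w3.pkl','rb')); cm=cam('wrist',st); im=cv2.imread('pics/w3.png')[:,:,::-1]
H,S,V=[x.astype(int) for x in cv2.split(cv2.cvtColor(np.ascontiguousarray(im),cv2.COLOR_RGB2HSV))]
a=np.radians(-9.16); J=np.array([[np.cos(a),-np.sin(a)],[np.sin(a),np.cos(a)]]); o=np.array([.5190,.1437])
jig=lambda p:(1000*(J.T@(np.array(p)[:2]-o))).round(1)
for v in (155,175,195,210):
    g=S[v,340:400]; c=np.where(g<45)[0]+340; print(v,'fence',c.min(),c.max(),[jig(ray(cm,(u,v),.026)) for u in (c.min()-.5,c.max()+.5)])
for n,p,z,e in (('bd',(330,70),.02,(-120,-85)),('bd',(571,70),.02,(-120,85)),('stop',(389,153),.034,(-64,'?')),('stopface',(389,173),.034,(-50,-40)),('stopface',(446,173),.034,(-50,0)),('nose',(432,229),.038,(-10,-8)),('fence end',(373,145),.026,(-70,-52))):
    print(n,jig(ray(cm,p,z)),e)
z=.1504-.0315
row=im[240].astype(int); print([int(im[v,330].sum()) for v in range(212,228)]);print('blk row',[(u,tuple(row[u])) for u in (268,269,270,271,272,273,379,380,381,382,383,384)])
T=R.from_quat(st['tcp_rot']).as_matrix()
for uv in ((271,219),(382,219),(271.5,240),(381.5,240)):
    print('block in tool',(1000*(T.T@(ray(cm,uv,z+.022)-st['ee_pos']))).round(1))
for uv in ((305,251),(346,251),(305,389),(348,389)): print('rib tool',(1000*(T.T@(ray(cm,uv,z+.062)-st['ee_pos']))).round(1))
```

```text
155 fence 364 382 [array([-61.1, -58.6]), array([-61.1, -45. ])]
175 fence 363 381 [array([-46.9, -58.9]), array([-46.9, -45.1])]
195 fence 362 380 [array([-32.2, -59.2]), array([-32.1, -45.2])]
210 fence 362 380 [array([-20.8, -58.9]), array([-20.8, -44.6])]
bd [-117.6  -82.6] (-120, -85)
bd [-117.3   82.2] (-120, 85)
stop [-63.1 -41.8] (-64, '?')
stopface [-49.4 -41.1] (-50, -40)
stopface [-49.3  -0.9] (-50, 0)
nose [-9.4 -8.4] (-10, -8)
fence end [-68.1 -52.1] (-70, -52)
[247, 243, 246, 249, 245, 237, 250, 254, 275, 317, 278, 264, 272, 281, 288, 282]
blk row [(268, (np.int64(105), np.int64(173), np.int64(131))), (269, (np.int64(139), np.int64(153), np.int64(112))), (270, (np.int64(168), np.int64(137), np.int64(98))), (271, (np.int64(183), np.int64(156), np.int64(114))), (272, (np.int64(185), np.int64(155), np.int64(114))), (273, (np.int64(188), np.int64(158), np.int64(116))), (379, (np.int64(191), np.int64(155), np.int64(114))), (380, (np.int64(192), np.int64(158), np.int64(115))), (381, (np.int64(186), np.int64(152), np.int64(111))), (382, (np.int64(138), np.int64(111), np.int64(80))), (383, (np.int64(90), np.int64(61), np.int64(47))), (384, (np.int64(101), np.int64(73), np.int64(55)))]
block in tool [ 36.2 -23.7   9.5]
block in tool [36.1 23.9  9.5]
block in tool [ 26.7 -23.9   9.5]
block in tool [26.6 24.1  9.5]
rib tool [ 35.9  -6.9 -30.5]
rib tool [ 35.9   6.4 -30.5]
rib tool [-18.2  -8.  -30.5]
rib tool [-18.2   7.9 -30.5]
```

Jig estimates agree within 1 mm. In the hand the block sits about 4 mm towards tool +x. I'll lower beside the fence until the underside is about 9 mm over the bed, then push in over the fence.

apply_moves --targets '[[[-0.01,0,0.075,0,0,0,1],[0,0,0.075,0,0,0,1],[0,0,0.075,0,0,0,1],[0,0,0.075,0,0,0,1],[0,0,0,0,0,0,1],[0,0,0,0,0,0,1],[0,0.032,0,0,0,0,1],[0,0.032,0,0,0,0,1],[0,0.032,0,0,0,0,1],[0,0.032,0,0,0,0,1],[0,0,0,0,0,0,1],[0,0,0,0,0,0,1]]]'

```text
time_s: 10.92
ee_pos: [0.5067, 0.099, 0.0607]
tcp_rot: [0.078, 0.997, -0.0, 0.0]
wrist_force: [-0.1, 0.8, -2.5]
width: 0.0154
finger_force: 49.5
```

```bash
cat >> h.py <<'E'
a=np.radians(-9.16); J=np.array([[np.cos(a),-np.sin(a)],[np.sin(a),np.cos(a)]]); o=np.array([.5190,.1437])
def rep(st):
    print('jig tcp mm',(1000*(J.T@(st['ee_pos'][:2]-o))).round(2),'z',round(st['ee_pos'][2]*1e3,2),'F jig',(J.T@st['wrist_force'][:2]).round(2),st['wrist_force'][2].round(2),'mom',st['moment'].round(3),'yaw,tilt',go(st,st['ee_pos'],170.84)[1]*5)
E
python3 - <<'E'
from h import *
rep(env.get_state()); im=vision.read_camera('side'); save('s2.png',cv2.resize(im[180:280,210:340],(780,600),interpolation=2))
E
```

```text
jig tcp mm [ -5.04 -46.06] z 60.67 F jig [-0.25  0.82] -2.48 mom [-0.002  0.013 -0.075] yaw,tilt [-0.005  0.045  0.235]
```

View pics/s2.png

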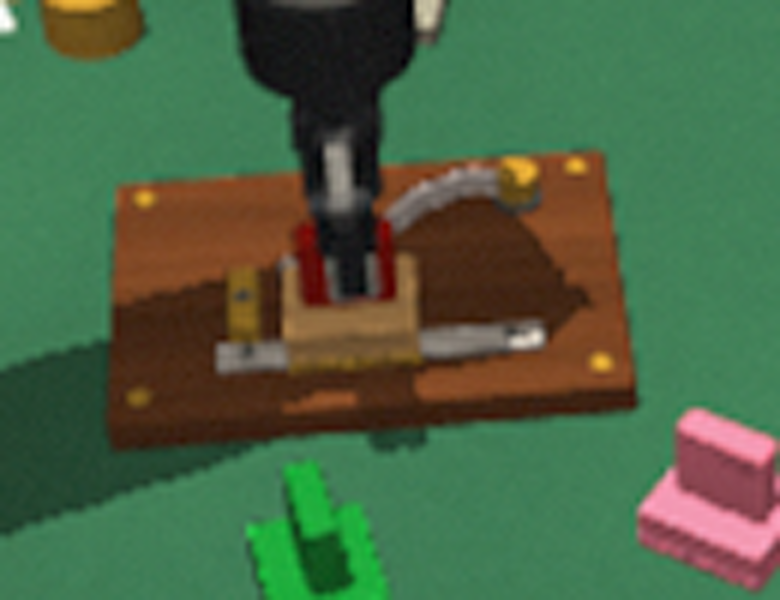

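The side view shows the block level over the fence at about (350,330) in the crop, to the right of the stop at (243,300). I'll push in against the nose.

apply_moves --targets '[[[0,0.0079,0,0,0,0,1],[0,0.0079,0,0,0,0,1],[0,0.0079,0,0,0,0,1],[0,0.0079,0,0,0,0,1],[0,0.0079,0,0,0,0,1],[0,0.0079,0,0,0,0,1],[0,0.0079,0,0,0,0,1],[0,0.0079,0,0,0,0,1],[0,0.0079,0,0,0,0,1],[0,0.0079,0,0,0,0,1],[0,0.0079,0,0,0,0,1],[0,0.0079,0,0,0,0,1],[0,0,0,0,0,0,1],[0,0,0,0,0,0,1],[0,0,0,0,0,0,1]]]'

```text
time_s: 12.22
ee_pos: [0.5087, 0.1243, 0.0591]
tcp_rot: [0.079, 0.997, -0.002, -0.002]
wrist_force: [-3.5, -7.2, -3.3]
width: 0.0155
finger_force: 49.6
```

Run:
```python
from h import *
rep(env.get_state())
```

```text
jig tcp mm [ -7.07 -20.81] z 59.06 F jig [-2.31 -7.69] -3.28 mom [-1.608  0.983  0.147] yaw,tilt [-0.3   -0.195  0.105]
```

The arm is compliant at about 2.5 N/mm, so I'll add the missing travel.

apply_moves --targets '[[[-0.003,0.006,-0.002,0,0,0,1],[-0.003,0.006,-0.002,0,0,0,1],[0,0,0,0,0,0,1],[0,0,0,0,0,0,1],[0,0,0,0,0,0,1]]]'

```text
time_s: 12.63
ee_pos: [0.511, 0.1274, 0.0602]
tcp_rot: [0.079, 0.997, -0.003, -0.002]
wrist_force: [-3.5, -7.4, -2.1]
width: 0.0154
finger_force: 49.7
```

Run:
```python
from h import *
rep(env.get_state())
```

```text
jig tcp mm [ -5.26 -17.35] z 60.23 F jig [-2.26 -7.86] -2.15 mom [-1.639  0.997  0.155] yaw,tilt [-0.31  -0.2    0.105]
```

apply_moves --targets '[[[0,0,0.005,0,0,0,1],[0,0,0.005,0,0,0,1],[0,0,0.005,0,0,0,1],[0,0,0.005,0,0,0,1],[0,0,0.005,0,0,0,1],[0,0,0,0,0,0,1],[0,0,0,0,0,0,1],[0,0,0,0,0,0,1]]]'

```text
time_s: 13.3
ee_pos: [0.5127, 0.1278, 0.0536]
tcp_rot: [0.079, 0.997, -0.002, -0.0]
wrist_force: [-1.1, -6.3, -1.5]
width: 0.0153
finger_force: 49.7
```

Run:
```python
from h import *
rep(env.get_state())
```

```text
jig tcp mm [ -3.74 -16.66] z 53.63 F jig [-0.09 -6.44] -1.53 mom [-1.44   0.362  0.125] yaw,tilt [-0.22  -0.015  0.09 ]
```

apply_moves --targets '[[[0,0,0.005,0,0,0,1],[0,0,0.005,0,0,0,1],[0,0,0.002,0,0,0,1],[0,0,0,0,0,0,1],[0,0,0,0,0,0,1],[0,0,0,0,0,0,1]]]'

```text
time_s: 13.8
ee_pos: [0.5128, 0.1279, 0.0516]
tcp_rot: [0.079, 0.997, -0.002, 0.0]
wrist_force: [-5.5, -7.7, 9.8]
width: 0.0154
finger_force: 51.3
```

Run:
```python
from h import *
rep(env.get_state())
```

```text
jig tcp mm [ -3.59 -16.63] z 51.58 F jig [-4.22 -8.51] 9.81 mom [-1.593  1.142  0.219] yaw,tilt [-0.195  0.05   0.09 ]
```

On the bed. I'll ease toward the fence and lighten the downward press a little.

apply_moves --targets '[[[0,-0.0055,-0.0015,0,0,0,1],[0,-0.0055,0,0,0,0,1],[0,-0.0055,0,0,0,0,1],[0,-0.0055,0,0,0,0,1],[0,0,0,0,0,0,1],[0,0,0,0,0,0,1],[0,0,0,0,0,0,1]]]'

```text
time_s: 14.38
ee_pos: [0.5133, 0.1249, 0.0515]
tcp_rot: [0.078, 0.997, 0.002, 0.001]
wrist_force: [1.1, 6.5, 2.2]
width: 0.015
finger_force: 50.4
```

Run:
```python
from h import *
rep(env.get_state())
```

```text
jig tcp mm [ -2.59 -19.47] z 51.54 F jig [0.06 6.55] 2.17 mom [ 1.239 -0.258 -0.164] yaw,tilt [0.275 0.085 0.165]
```

apply_moves --targets '[[[0,0.006,0.002,0,0,0,1],[0,0,0,0,0,0,1],[0.004,0,0,0,0,0,1],[0.004,0,0,0,0,0,1],[0.004,0,0,0,0,0,1],[0.004,0,0,0,0,0,1],[0.004,0,0,0,0,0,1],[0.004,0,0,0,0,0,1],[0.004,0,0,0,0,0,1]]]'

```text
time_s: 15.13
ee_pos: [0.5073, 0.1261, 0.0517]
tcp_rot: [0.079, 0.997, 0.0, 0.003]
wrist_force: [6.4, -1.6, 3.1]
width: 0.0153
finger_force: 50.5
```

Run:
```python
from h import *
rep(env.get_state())
```

```text
jig tcp mm [ -8.72 -19.21] z 51.66 F jig [ 6.58 -0.55] 3.12 mom [-0.338 -1.499 -0.088] yaw,tilt [0.05 0.37 0.1 ]
```

apply_moves --targets '[[[0.002,-0.003,0.003,0,0,0,1],[0.004,0,0,0,0,0,1],[0.004,0,0,0,0,0,1],[0.003,0,0,0,0,0,1],[0,0,0,0,0,0,1],[0,0,0,0,0,0,1]]]'

```text
time_s: 15.63
ee_pos: [0.5048, 0.1265, 0.0517]
tcp_rot: [0.079, 0.997, 0.001, 0.005]
wrist_force: [8.3, -0.4, 5.1]
width: 0.0154
finger_force: 50.9
```

Run:
```python
from h import *
rep(env.get_state())
```

```text
jig tcp mm [-11.32 -19.26] z 51.71 F jig [8.23 0.9 ] 5.11 mom [-0.043 -1.853 -0.07 ] yaw,tilt [0.155 0.525 0.115]
```

apply_moves --targets '[[[0.002,-0.001,0.001,0,0.15,0,1],[0.003,0,0,0,0,0,1],[0.003,0,0,0,0,0,1],[0,0,0,0,0,0,1],[0,0,0,0,0,0,1]]]'

```text
time_s: 16.05
ee_pos: [0.5026, 0.1268, 0.0515]
tcp_rot: [0.079, 0.997, 0.002, -0.002]
wrist_force: [8.5, 1.0, 4.9]
width: 0.0153
finger_force: 50.9
```

Run:
```python
from h import *
rep(env.get_state())
```

```text
jig tcp mm [-13.46 -19.28] z 51.48 F jig [8.19 2.32] 4.89 mom [ 0.094 -2.173 -0.066] yaw,tilt [ 0.185 -0.2    0.125]
```

apply_moves --targets '[[[0.003,0,0,0,0,0,1],[0.003,0,0,0,0,0,1],[0,0,0,0,0,0,1],[0,0,0,0,0,0,1]]]'

```text
time_s: 16.38
ee_pos: [0.5008, 0.1271, 0.0515]
tcp_rot: [0.079, 0.997, 0.002, -0.002]
wrist_force: [8.7, 1.6, 5.1]
width: 0.0152
finger_force: 50.8
```

Run:
```python
from h import *
rep(env.get_state())
```

```text
jig tcp mm [-15.34 -19.27] z 51.47 F jig [8.3  2.93] 5.07 mom [ 0.135 -2.103 -0.113] yaw,tilt [ 0.19  -0.205  0.125]
```

apply_moves --targets '[[[0.003,0,0,0,0,0,1],[0.002,0,0,0,0,0,1],[0,0,0,0,0,0,1],[0,0,0,0,0,0,1]]]'

```text
time_s: 16.72
ee_pos: [0.4993, 0.1274, 0.0515]
tcp_rot: [0.079, 0.997, 0.002, -0.002]
wrist_force: [9.5, 0.3, 4.9]
width: 0.0152
finger_force: 50.8
```

Run:
```python
from h import *
rep(env.get_state())
```

```text
jig tcp mm [-16.8  -19.26] z 51.46 F jig [9.37 1.81] 4.91 mom [ 0.127 -2.126 -0.105] yaw,tilt [ 0.185 -0.205  0.125]
```

apply_moves --targets '[[[0.002,0,0,0,0,0,1],[0.002,0,0,0,0,0,1],[0,0,0,0,0,0,1],[0,0,0,0,0,0,1]]]'

```text
time_s: 17.05
ee_pos: [0.4981, 0.1275, 0.0515]
tcp_rot: [0.079, 0.997, 0.002, -0.002]
wrist_force: [9.1, 1.1, 5.3]
width: 0.0152
finger_force: 50.7
```

Run:
```python
from h import *
rep(env.get_state())
```

```text
jig tcp mm [-18.02 -19.28] z 51.46 F jig [8.82 2.54] 5.27 mom [ 0.154 -2.184 -0.084] yaw,tilt [ 0.185 -0.205  0.12 ]
```

apply_moves --targets '[[[0.002,0,0,0,0,0,1],[0.002,0,0,0,0,0,1],[0,0,0,0,0,0,1],[0,0,0,0,0,0,1]]]'

```text
time_s: 17.38
ee_pos: [0.4976, 0.1276, 0.0515]
tcp_rot: [0.079, 0.997, 0.002, -0.001]
wrist_force: [12.5, -0.0, 3.3]
width: 0.0151
finger_force: 50.4
```

Run:
```python
from h import *
rep(env.get_state())
```

```text
jig tcp mm [-18.51 -19.32] z 51.5 F jig [12.38  1.99] 3.27 mom [ 0.064 -2.649 -0.13 ] yaw,tilt [ 0.175 -0.135  0.1  ]
```

Contact with the stop: the force rose from 8.6 to 12.4 N. I'll add about 4 N and hold.

apply_moves --targets '[[[0.0013,0,0.0005,0,0,0,1],[0.0013,0,0,0,0,0,1],[0,0,0,0,0,0,1],[0,0,0,0,0,0,1],[0,0,0,0,0,0,1],[0,0,0,0,0,0,1]]]'

```text
time_s: 17.88
ee_pos: [0.4976, 0.1276, 0.0516]
tcp_rot: [0.079, 0.997, 0.002, -0.0]
wrist_force: [13.9, 0.1, 1.9]
width: 0.0151
finger_force: 50.3
```

Run:
```python
from h import *
rep(env.get_state())
```

```text
jig tcp mm [-18.57 -19.31] z 51.55 F jig [13.73  2.32] 1.86 mom [-0.129 -2.995 -0.122] yaw,tilt [ 0.17  -0.055  0.09 ]
```

apply_moves --targets '[[[0.002,0,0.0025,0,0,0,1],[0.002,0,0,0,0,0,1],[0.001,0,0,0,0,0,1],[0,0,0,0,0,0,1],[0,0,0,0,0,0,1],[0,0,0,0,0,0,1],[0,0,0,0,0,0,1]]]'

```text
time_s: 18.47
ee_pos: [0.4975, 0.1276, 0.0516]
tcp_rot: [0.079, 0.997, 0.001, 0.001]
wrist_force: [15.9, -2.1, 5.0]
width: 0.0154
finger_force: 50.7
```

Run:
```python
from h import *
rep(env.get_state())
```

```text
jig tcp mm [-18.68 -19.3 ] z 51.58 F jig [16.07  0.42] 5.02 mom [-0.348 -3.486 -0.117] yaw,tilt [0.165 0.11  0.07 ]
```

About 7.7 N on the stop after friction. I'll ease off part of the push, keep it lightly down, and let go.

apply_moves --newtons 20 --targets '[[[-0.005,0,0,0,0,0,1],[-0.003,0,0,0,0,0,1],[0,0,0,0,0,0,1],[0,0,0,0,0,0,1],[0,0,0,0,0,0,0.4],[0,0,0,0,0,0,0.2],[0,0,0,0,0,0,0],[0,0,0,0,0,0,-0.4],[0,0,0,0,0,0,-0.4],[0,0,0,0,0,0,-0.4],[0,0,0,0,0,0,-0.4]]]'

```text
time_s: 19.38
ee_pos: [0.492, 0.1267, 0.0479]
tcp_rot: [0.079, 0.997, 0.0, -0.007]
wrist_force: [-0.5, 0.2, 0.1]
width: 0.0595
finger_force: 0.0
```

apply_moves --targets '[[[0,0,-0.03,0,0,0,-0.4],[0,0,-0.06,0,0,0,-0.4],[0,0,-0.08,0,0,0,-0.4],[0,0,-0.1,0,0,0,-0.4],[0,0,-0.1,0,0,0,-0.4],[0,0,0,0,0,0,-0.4],[0,0,0,0,0,0,-0.4]]]'

```text
time_s: 19.97
ee_pos: [0.495, 0.1268, 0.1617]
tcp_rot: [0.079, 0.997, 0.001, -0.004]
wrist_force: [-0.1, 0.4, -0.1]
width: 0.0597
finger_force: 0.0
```

Run:
```python
from h import *
st=env.get_state(); rep(st); im=vision.read_camera('wrist'); save('w4.png',im); cm=cam('wrist',st)
jig=lambda p:(1000*(J.T@(np.array(p)[:2]-o))).round(1)
# predicted pixels of home block top corners, rib top corners and fence/stop edges
for x,y,z in ((-50,-45,.042),(-50,5,.042),(10,-45,.042),(10,5,.042),(-42,-28,.082),(-42,-12,.082),(2,-28,.082),(2,-12,.082)):
    print((x,y,z),proj(cm,[*(o+J@np.array([x,y])/1000),z]).round(1))
t=vision.read_camera('side'); print(st['width'])
```

```text
jig tcp mm [-21.02 -20.48] z 161.73 F jig [-0.14  0.4 ] -0.08 mom [ 0.017 -0.005 -0.022] yaw,tilt [ 0.1   -0.5    0.135]
(-50, -45, 0.042) [292.2 191.1]
(-50, 5, 0.042) [361.1 191.1]
(10, -45, 0.042) [294.2 268.1]
(10, 5, 0.042) [358.8 268.1]
(-42, -28, 0.082) [314.1 214.8]
(-42, -12, 0.082) [339.6 214.8]
(2, -28, 0.082) [314.7 279.5]
(2, -12, 0.082) [338.8 279.5]
0.05966471468990284
```

View pics/w4.png

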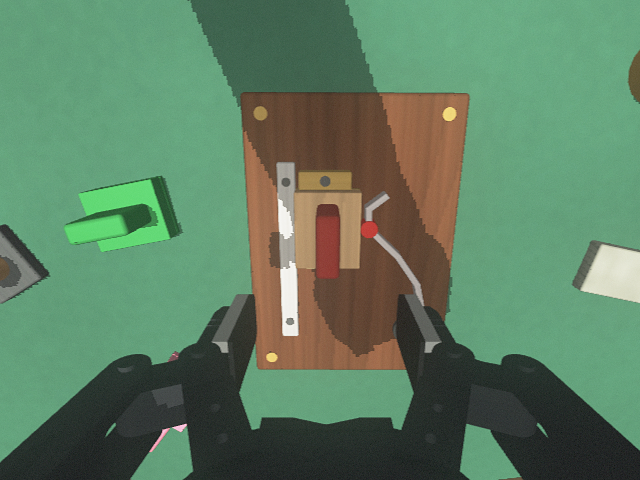

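The wrist view shows the block at (327,229), flush with the stop and the fence, with the nose at (369,229) pressing on it. Its edges match the predicted home position within about 1 mm, so I'll hand in.

Run:
```python
from h import *
print(order.finish_job())
```

```text
the job is handed in; nothing more can be done
None
```

I seated the block flat behind the fence with the sprung arm pressing on it, pushed it home with an estimated 8 N on the stop, let go and handed the job in; no verdict came back, but the last picture showed it within about 1 mm of home.

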